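# Set and lock a continuous port selector

## Robot

A 6-joint arm with a two-finger parallel gripper is mounted at the origin on a cart in front of the work surface, level with it; the furniture and walls round the work are solid. World frame = base frame: x ahead of the robot, y to its left, z up, the work surface at z = 0. Lengths are in m, angles in rad, forces in N, time in s.
With the tool pointing down it reaches from about 0.35 to 0.725 m from the base axis. Payload 4.3 kg.
Tool frame: the origin (TCP) lies on the centre line of the jaws, within the pads' length; the fingertips stand 25 mm ahead of it and the grasp point (between the pads) lies 6 mm ahead of it (arm.nose_length is the distance from the TCP to the fingertips, in m); z points along the fingers, y is the line along which they close (so a half turn about z gives the same grasp; the last joint's range is limited). The gripper opens to 85 mm and grips with 20 to 120 N. Pads are 22 mm wide; open, the fingers measure 114 mm over their backs; the gripper's body (76 mm by 85 mm) begins 54 mm behind the grasp point. The pads swing forward as they close: fully open they stand 13 mm farther back than shut.
Start: joints at [1.196, 0.377, 0.081, 1.274, 0, 1.46], TCP at [0.15, 0.555, 0.256] pointing down, gripper open.
Joint ranges: [-2.72, 2.72], [-0.84, 1.66], [-1.02, 1.22], [-1.77, 2.12], [-1.37, 1.28], [-3.14, 3.14]. Speed limits (rad/s): [2.57, 2.57, 3.14, 3.14, 3.14, 3.14].

## Interface

Orientations are given as a rotation vector (axis times angle).
In Python, from workcell import observe, optics, order, arm gives the robot as it stands.
- The arm moves only by the shell command python3 -m inch 'ROWS'. ROWS is JSON, a list that holds one entry, the list of rows, each a list of 5 numbers: the shift along the tool's x, y, z each as a share of 100 mm, from -1 to 1, then the turn about the tool's z as a share of pi/2 rad, from -1 to 1, then the opening, from 0 (shut) to 1 (fully open). In form: [[[dx, dy, dz, spin, grip], ...]]. A call has exactly 8 rows; each row is the pose to reach, as a shift and turn from the pose commanded when the call began, along the tool's axes at that moment; what a row does not reach only later rows make up. A row lasts 1/10 s, in which the tool goes at most 50 mm and 8.59 degrees, less where a joint would pass 70% of its speed; a pose out of reach is approached as far as the arm can. A call with a number of a shift or a turn outside -1 to 1 is refused whole. A call with a gripper value outside its range is refused whole. The fingers move at their own pace and stop on an object; the grip force is fixed at half the most. Time passes only in rows, so rows that repeat a pose let the fingers close, or fill a call up. It gives the time, the measured TCP pose, the force, the opening and the grip force at its end, in the units of the state.
- observe(): the state, without advancing time (a new reading comes with each control period).
- optics.snapshot(name): name is "scene" or "top" or "wrist"; returns a dict with "pixels" (420x560x3 uint8, red, green, blue), "range_z" (420x560 float32, m along the optical axis (not along the pixel's ray), 0 where there is no reading), "fovy" (degrees; the focal length in pixels is half the picture's height over the tangent of half this angle, whatever the lens; pixels are square), "cx", "cy" (the principal point, pixels), "rvec" (rotation vector, rad) and "tvec" (3), from world to camera coordinates, as OpenCV has them. Camera axes: x right, y down, z forward; pixel columns grow to the right and rows downward; lengths in m; the calibration is good to about 2 mm. A picture is of the moment at which its call begins.
- order.sign_off(): hands the job in; it is judged then, once.
The state is a dict: "clock": time; "joints": joint angles; "qvel": joint speeds; "effort": joint torques, N m; "ee_pos": TCP position; "tool_rot": TCP orientation; "contact_force": force on the tool from outside, world axes, zero at the start; "moment": the same for the moment, N m; "finger_gap": finger opening in m; "grip_force": force on a finger pad.
Only numpy, scipy, OpenCV 4.12 (cv2) and the standard library are available. Lean on these libraries where they do the work, as an engineer would, in place of code of your own. Each camera call takes 0.05 s, during which the arm holds its last target. There are 200 camera calls.

## Task

The dial of the softener's port selector on the worktop must be locked at the port by the spring plunger. Turn the dial the shorter way round, feeling for the place near the plunger where it drops into its hidden notch (the pointer shows that place only roughly) without forcing the dial against it, then push the plunger down gently until it is fully home. Leave the other things where they stand.

Things in the scene. Friction and masses are not known exactly. Their poses are not given: they have to be found in the camera images.
- selector: Port selector, fixed to the worktop: flat round grey housing, radius 66 mm, top 52 mm above the worktop, two brass pipe unions on its -y side. Origin: on the dial's axis at worktop height; z up; +y points from the axis to the locking plunger. Inside, unseen, a cam turns with the dial; the plunger rides on its rim, which has one single notch.
- dial: White disc, radius 42 mm, top 58 mm above the worktop; turns endlessly both ways about the selector's z axis with 0.15 to 0.2 N m of friction and stays where left. Origin on the axis at worktop height; its +y is the pointer's direction. The plunger drops when the pointer is near the selector's +y, up to 13 degrees before or past it (differs each time, cannot be seen).
- pointer (a point): Outer end of the thin black pointer ridge on the dial, 40 mm from the axis, 59 mm above the worktop. The dial starts 51 to 180 degrees away from the plunger, on either side.
- grip (a point): Middle of the dial's black bar grip, on the axis, 80 mm above the worktop. The bar is 14 mm thick, 56 mm long and reaches from 58 to 92 mm above the worktop; its length lies along the pointer's line (the point's y axis, towards the pointer) and turns with the dial. A wall cupboard hangs 0.46 m above the worktop from about x = 0.57 m on, right of y = +0.15 m.
- plunger_top (a point): Centre of the top of the plunger's round black head, 19 mm across, 54 mm from the axis on the selector's +y side; nothing else stands higher than 58 mm around it. Height above the worktop: 78 mm at the start, riding on the cam; about 73 mm when it has dropped into the notch; 68 mm fully home, on a rubber-cushioned stop. It can only go home in the notch.
- plunger: Spring plunger: vertical steel pin of 10 mm with the round head. At the notch its spring drops it about half way (5 mm); it then blocks the dial, with 1 degree of play. The rest (5 mm) must be pushed, about 3 N, and it stays where it is left. It bears no more than 25 N, from above or from the side. Origin 78 mm below the head's top.
- descaler_jar: Bystander: small tall jar, 42 x 42 x 96 mm, loose; origin under its centre.
- tin_low: Bystander: low round food tin, 86 mm across, 40 mm high, loose; origin under its centre.
- scourer: Bystander: small scourer block, 30 x 31 x 50 mm standing, loose; origin under its centre.

How it is judged:
By the outcome, as a careful person would: the job done as asked, in the order asked, and still so for the second after the job is handed in, with the robot touching nothing.
It also fails if it takes over 72 s, if anything falls off the work surface, if the arm or the gripper's body presses on something with over 40 N, if the wrist force passes 120 N, or if a joint passes its speed limit or range.

## Working session

There is one attempt and no reset: what is moved stays moved. The work goes in short steps, Python scripts to look and compute and a shell command to move; the robot and the scene stay as the last step left them, time stands still between calls to the robot, and variables do not carry over. Pictures are saved under pics/ and viewed, at most 10 in all, crops included, and the job is handed in when it is done.

```bash
mkdir -p pics; ls; cat > h.py <<'E'
import numpy as np,cv2
from workcell import observe,optics,order,arm
def snap(n,f):
    s=optics.snapshot(n); cv2.imwrite(f,s["pixels"][:,:,::-1].copy()); np.savez(''+n+'.npz',**s); return s
def ray(s,u,v,z=None):
    f=210/np.tan(np.radians(float(s["fovy"]))/2); R=cv2.Rodrigues(np.array(s["rvec"],float))[0]; t=np.array(s["tvec"],float).reshape(3)
    d=R.T@np.array([(u-s["cx"])/f,(v-s["cy"])/f,1]); c=-R.T@t
    if z is None: return c+d*float(s["range_z"][int(round(v)),int(round(u))])
    return c+d*(z-c[2])/d[2]
E
python3 - <<'E'
from h import *
for n in("scene","top"): snap(n,f'pics/{n}0.png')
o=observe();print(o)
E
```

```text
pics
{'clock': 0.1, 'joints': array([1.19571638e+00, 3.78064935e-01, 7.97868654e-02, 1.27443106e+00,
       5.28667421e-06, 1.46049745e+00]), 'qvel': array([-0.00032049, -0.00201823,  0.00368569,  0.00077566,  0.00176706,
       -0.00081713]), 'effort': array([ 1.06412965e-03, -4.64693213e+01,  2.70582694e+01,  1.19790781e-02,
       -1.03841276e-04,  6.89391797e-06]), 'ee_pos': array([0.15026783, 0.55445388, 0.25542211]), 'tool_rot': array([-4.14641693e-01, -3.11363902e+00,  2.91414384e-03]), 'contact_force': array([-0.78596991, -0.09713837,  0.04899415]), 'moment': array([-0.04118907, -0.02961786, -0.00574312]), 'grip_force': 0.0, 'finger_gap': 0.08542445182144694}
```

View pics/scene0.png

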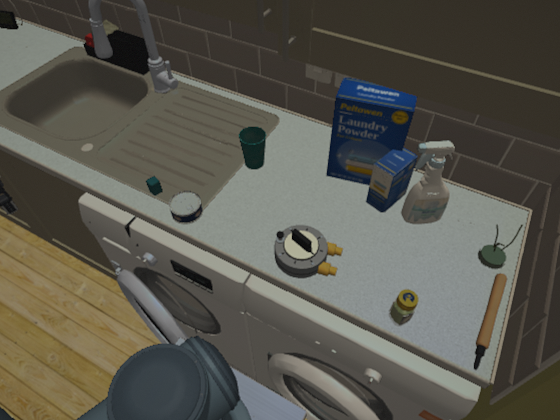

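View pics/top0.png

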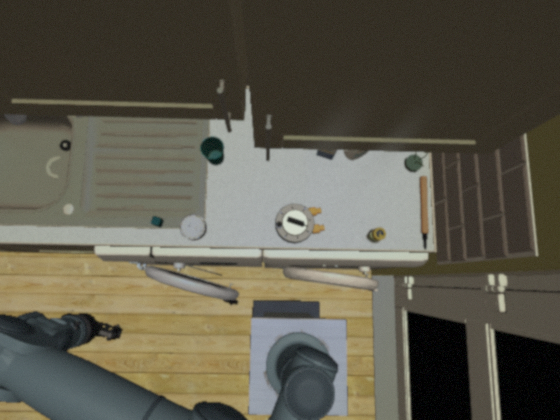

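The scene view shows the selector at about (301,250), with the plunger at (280,236) and the unions to the right. In the top view it's at (295,222), with the bar grip near the pointer's line. I'll enlarge both.

```bash
python3 - <<'E'
from h import *
a=cv2.imread('pics/scene0.png')[215:285,260:350]; b=cv2.imread('pics/top0.png')[197:247,265:335]
a=cv2.resize(a,(540,420),interpolation=cv2.INTER_CUBIC)[:,:400]
a=cv2.resize(cv2.imread('pics/scene0.png')[220:276,270:320],(400,448),interpolation=cv2.INTER_CUBIC)
b=cv2.resize(cv2.imread('pics/top0.png')[194:250,270:320],(400,448),interpolation=cv2.INTER_CUBIC)
cv2.imwrite('pics/crop0.png',np.clip(np.hstack([a,b]).astype(float)*1.3,0,255))
E
```

```text
[ WARN:0@0.765] global loadsave.cpp:1063 imwrite_ Unsupported depth image for selected encoder is fallbacked to CV_8U.
```

View pics/crop0.png

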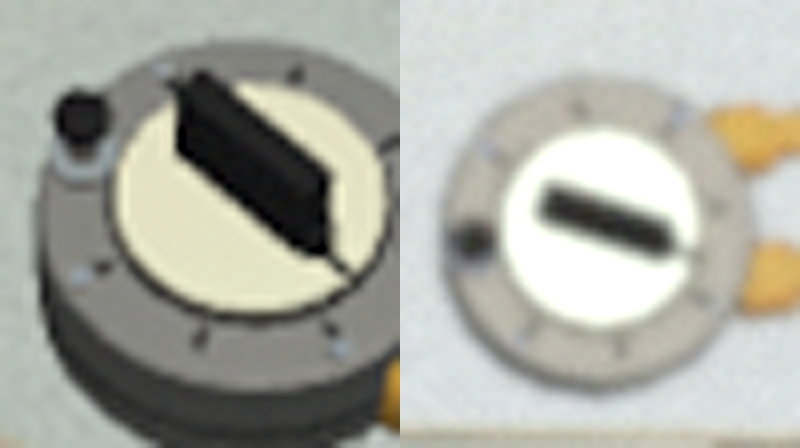

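The crop shows the plunger head at top px (279,224) and scene px (280.2,234.8). The pointer's tip is at top px (307,225.6) and scene px (314,255), on the far side from the plunger. The bar runs along that line.

```bash
python3 - <<'E'
from h import *
S=dict(np.load('scene.npz'));T=dict(np.load('top.npz'))
def p(n,v): print(n,np.round(v,4))
P=lambda s,ox,oy,x,y,z: ray(s,ox+(x+.5)/8-.5,oy+(y+.5)/8-.5,z)
top=lambda x,y,z:P(T,270,194,x-400,y,z); sc=lambda x,y,z:P(S,270,220,x,y,z)
p('dial c top',top(600,227,.058)); p('dial c sc',sc(250,187,.058))
p('housing c top',top(597,230,.052))
p('plunger top',top(472,240,.078));p('plunger sc',sc(82,112,.078))
p('pointer top',top(695,252,.059));p('pointer sc',sc(352,280,.059))
p('bar e1 top',top(545,198,.092));p('bar e2 top',top(671,240,.092))
p('jar',ray(S,404,303));p('cam top',ray(T,295,222));p('tin',ray(T,193,227));p('sc',ray(T,157,221))
E
```

```text
dial c top [0.4648 0.02   0.058 ]
dial c sc [0.4681 0.0202 0.058 ]
housing c top [0.4643 0.0208 0.052 ]
plunger top [0.4553 0.0738 0.078 ]
plunger sc [0.4553 0.0717 0.078 ]
pointer top [ 0.455  -0.0197  0.059 ]
pointer sc [ 0.4523 -0.0222  0.059 ]
bar e1 top [0.4712 0.0449 0.092 ]
bar e2 top [ 0.4552 -0.0065  0.092 ]
jar [ 0.4127 -0.2504  0.0965]
cam top [0.46   0.0208 0.0896]
tin [0.4424 0.3592 0.0402]
sc [0.458  0.4766 0.0542]
```

```bash
cat > d.py <<'E'
# target x y z yaw(deg of tool y) -> remaining move in tool units
import sys; from h import *
o=observe(); R=cv2.Rodrigues(o["tool_rot"])[0]; x,y,z,w=map(float,sys.argv[1:5])
yaw=np.degrees(np.arctan2(R[1,1],R[0,1])); s=(yaw-w+180)%360-180
print('pos',np.round(o["ee_pos"],4),'yaw',round(yaw,2),'need',np.round(R.T@(np.array([x,y,z])-o["ee_pos"])/.1,3),'spin',round(s/90,4),'F',np.round(o["contact_force"],1),'Mz',round(o["moment"][2],3),'gap',round(o["finger_gap"],4),'grip',round(o["grip_force"],1),'t',round(o["clock"],2),'q',np.round(o["joints"],2))
E
M='[[[-0.2,-0.2,0,0,0.6],[-0.4,-0.4,0.05,0,0.6],[-0.6,-0.6,0.1,0,0.6],[-0.75,-0.75,0.1,0,0.6],[-0.89,-0.87,0.1,0,0.6],[-0.89,-0.87,0.1,0,0.6],[-0.89,-0.87,0.1,0,0.6],[-0.89,-0.87,0.1,0,0.6]]]'
python3 -m inch '[[[-0.2,-0.2,0,0,0.6],[-0.4,-0.4,0.05,0,0.6],[-0.6,-0.6,0.1,0,0.6],[-0.75,-0.75,0.1,0,0.6],[-0.89,-0.87,0.1,0,0.6],[-0.89,-0.87,0.1,0,0.6],[-0.89,-0.87,0.1,0,0.6],[-0.89,-0.87,0.1,0,0.6]]]'
python3 d.py .466 .0195 .2 163
```

```text
clock: 0.9
ee_pos: [0.2133, 0.4483, 0.2462]
tool_rot: [-0.414, -3.114, -0.0]
contact_force: [0.5, 0.3, 0.7]
finger_gap: 0.0512
grip_force: 0.0
pos [0.2133 0.4483 0.2462] yaw 74.86 need [-3.559 -3.479  0.46 ] spin -0.9793 F [0.5 0.3 0.7] Mz 0.017 gap 0.0512 grip 0.0 t 0.9 q [ 1.    0.22 -0.16  1.19  0.    1.26]
```

```bash

python3 -m inch '[[[-0.15,-0.15,0,0,0.6],[-0.3,-0.3,0,0,0.6],[-0.45,-0.45,0,0,0.6],[-0.6,-0.6,0,0,0.6],[-0.7,-0.7,0,0,0.6],[-0.8,-0.8,0,0,0.6],[-0.9,-0.87,0.1,0,0.6],[-1,-0.98,0.1,0,0.6]]]'
python3 -m inch '[[[-0.15,-0.15,0,0,0.6],[-0.3,-0.3,0,0,0.6],[-0.45,-0.45,0,0,0.6],[-0.6,-0.6,0,0,0.6],[-0.7,-0.7,0,0,0.6],[-0.8,-0.8,0,0,0.6],[-0.9,-0.87,0.1,0,0.6],[-1,-0.98,0.1,0,0.6]]]'
python3 -m inch '[[[-0.15,-0.15,0,0,0.6],[-0.3,-0.3,0,0,0.6],[-0.45,-0.45,0,0,0.6],[-0.6,-0.6,0,0,0.6],[-0.7,-0.7,0,0,0.6],[-0.8,-0.8,0,0,0.6],[-0.9,-0.87,0.1,0,0.6],[-1,-0.98,0.1,0,0.6]]]'
python3 -m inch '[[[-0.1,-0.1,0,-0.09,0.6],[-0.2,-0.2,0,-0.18,0.6],[-0.3,-0.3,0,-0.27,0.6],[-0.45,-0.4,0,-0.36,0.6],[-0.55,-0.52,0,-0.45,0.6],[-0.55,-0.52,0,-0.54,0.6],[-0.55,-0.52,0,-0.63,0.6],[-0.55,-0.52,0,-0.72,0.6]]]'
python3 d.py .466 .0195 .2 163
```

```text
clock: 1.7
ee_pos: [0.2844, 0.3269, 0.2348]
tool_rot: [-0.413, -3.113, 0.001]
contact_force: [-0.6, -0.0, -0.6]
finger_gap: 0.0514
grip_force: 0.0
clock: 2.5
ee_pos: [0.3552, 0.2059, 0.2243]
tool_rot: [-0.413, -3.112, 0.001]
contact_force: [-0.2, 0.5, -0.2]
finger_gap: 0.0513
grip_force: 0.0
clock: 3.3
ee_pos: [0.4259, 0.0853, 0.2139]
tool_rot: [-0.413, -3.112, 0.0]
contact_force: [0.5, -0.5, -0.1]
finger_gap: 0.051
grip_force: 0.0
clock: 4.1
ee_pos: [0.4657, 0.0209, 0.2145]
tool_rot: [1.327, -2.846, -0.002]
contact_force: [-0.4, 0.0, -1.0]
finger_gap: 0.0515
grip_force: 0.0
pos [0.4657 0.0209 0.2145] yaw 139.98 need [ 0.008 -0.012  0.145] spin -0.2558 F [-0.4  0.  -1. ] Mz -0.011 gap 0.0515 grip 0.0 t 4.1 q [-0.09  0.18 -0.3   1.1   0.   -0.96]
```

```bash

python3 -m inch '[[[0,0,0,-0.09,0.6],[0,0,0,-0.18,0.6],[0,0,0,-0.255,0.6],[0,0,0,-0.255,0.6],[0,0,0.1,-0.255,0.6],[0,0,0.1,-0.255,0.6],[0,0,0.1,-0.255,0.6],[0,0,0.1,-0.255,0.6]]]'
python3 d.py .466 .0195 .2 163
python3 - <<'E'
from h import *
snap("wrist",'pics/w0.png')
E
```

```text
clock: 4.9
ee_pos: [0.4656, 0.0209, 0.2061]
tool_rot: [1.859, -2.533, -0.0]
contact_force: [1.2, 0.5, -0.0]
finger_gap: 0.0513
grip_force: 0.0
pos [0.4656 0.0209 0.2061] yaw 162.55 need [ 0.012 -0.008  0.061] spin -0.005 F [ 1.2  0.5 -0. ] Mz 0.009 gap 0.0513 grip 0.0 t 4.9 q [-0.09  0.18 -0.32  1.07  0.   -1.36]
```

View pics/w0.png

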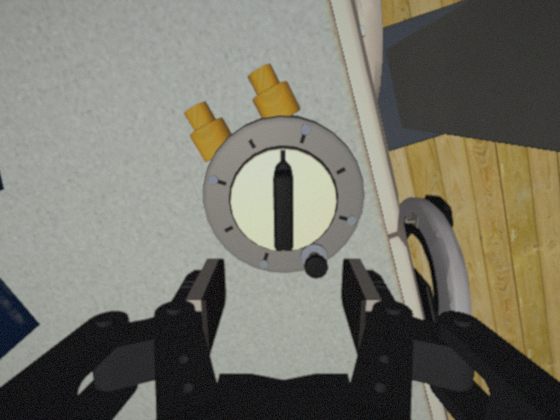

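The wrist view shows the dial's centre at (284,199), the pointer's tip at (283,151), the plunger head at (316,265), and the bar running from (284,248) to (283,166).

```bash
python3 - <<'E'
from h import *
W=dict(np.load('wrist.npz'))
c=ray(W,284,199,.058);h=ray(W,284,194.5,.052);p=ray(W,283,151,.059);q=ray(W,316,265,.078);b1=ray(W,284,249,.092);b2=ray(W,283,166,.092)
a=lambda v:np.degrees(np.arctan2(v[1],v[0]))%360
for n,v in zip('chpq12',(c,h,p,q,b1,b2)):print(n,np.round(v,4))
print((b1+b2)/2,np.linalg.norm(b1-b2),np.linalg.norm(p-c),np.linalg.norm((q-c)[:2]),a(p-c),a(q-c),a(b2-b1))
E
```

```text
c [0.4637 0.0185 0.058 ]
h [0.463  0.0164 0.052 ]
p [ 0.4531 -0.0175  0.059 ]
q [0.4545 0.0709 0.078 ]
1 [0.4722 0.0453 0.092 ]
2 [ 0.455  -0.0117  0.092 ]
[0.46359982 0.01681753 0.092     ] 0.059502164756846956 0.03750819067580019 0.053156493269897756 253.6674920597386 99.9694528564206 253.15544821501544
```

```bash

python3 d.py .4643 .0187 .09 163.3
python3 -m inch '[[[0.02,0,0.1,-0.008,0.6],[0.02,0,0.25,-0.008,0.6],[0.02,0,0.4,-0.008,0.6],[0.02,0,0.5,-0.008,0.6],[0.02,0,0.6,-0.008,0.6],[0.02,0,0.6,-0.008,0.6],[0.02,0,0.6,-0.008,0.6],[0.02,0,0.6,-0.008,0.6]]]'
python3 d.py .4643 .0187 .09 163.3
```

```text
pos [0.4658 0.0209 0.2063] yaw 162.56 need [0.026 0.008 1.163] spin -0.0083 F [-1.  -0.6  0. ] Mz 0.043 gap 0.0513 grip 0.0 t 4.95 q [-0.09  0.18 -0.32  1.07  0.   -1.36]
clock: 5.75
ee_pos: [0.4657, 0.0189, 0.1469]
tool_rot: [-1.875, 2.52, -0.001]
contact_force: [0.5, -0.4, 1.2]
finger_gap: 0.0513
grip_force: 0.0
pos [0.4657 0.0189 0.1469] yaw 163.3 need [0.006 0.013 0.569] spin -0.0 F [ 0.5 -0.4  1.2] Mz -0.02 gap 0.0513 grip 0.0 t 5.75 q [-0.1   0.23 -0.42  0.92  0.   -1.37]
```

```bash

python3 -m inch '[[[0.005,0.01,0.15,0,0.6],[0.005,0.01,0.3,0,0.6],[0.005,0.01,0.45,0,0.6],[0.005,0.01,0.55,0,0.5],[0.005,0.01,0.57,0,0.5],[0.005,0.01,0.57,0,0.4],[0.005,0.01,0.57,0,0.4],[0.005,0.01,0.57,0,0.4]]]'
python3 d.py .4643 .0187 .09 163.3
```

```text
clock: 6.55
ee_pos: [0.4647, 0.0187, 0.09]
tool_rot: [-1.875, 2.52, -0.001]
contact_force: [0.4, -1.5, 0.3]
finger_gap: 0.034
grip_force: 0.0
pos [0.4647 0.0187 0.09  ] yaw 163.3 need [0.002 0.004 0.   ] spin -0.0 F [ 0.4 -1.5  0.3] Mz -0.002 gap 0.034 grip 0.0 t 6.55 q [-0.1   0.29 -0.51  0.77  0.   -1.38]
```

```bash

python3 -m inch '[[[0,0,0,0,0.25],[0,0,0,0,0.2],[0,0,0,0,0.15],[0,0,0,0,0],[0,0,0,0,0],[0,0,0,0,0],[0,0,0,0,0],[0,0,0,0,0]]]'
python3 d.py .4643 .0187 .09 163.3
```

```text
clock: 7.35
ee_pos: [0.4649, 0.0186, 0.0898]
tool_rot: [-1.874, 2.52, -0.002]
contact_force: [2.4, -1.9, 5.0]
finger_gap: 0.0128
grip_force: 58.7
pos [0.4649 0.0186 0.0898] yaw 163.29 need [ 0.001  0.006 -0.002] spin -0.0001 F [ 2.4 -1.9  5. ] Mz 0.011 gap 0.0128 grip 58.7 t 7.35 q [-0.1   0.29 -0.51  0.77 -0.   -1.38]
```

```bash

python3 -m inch '[[[0,0,0,0.06,0],[0,0,0,0.12,0],[0,0,0,0.18,0],[0,0,0,0.25,0],[0,0,0,0.32,0],[0,0,0,0.38,0],[0,0,0,0.44,0],[0,0,0,0.5,0]]]'
python3 d.py .4643 .0187 .09 163.3
```

```text
clock: 8.15
ee_pos: [0.464, 0.0193, 0.0898]
tool_rot: [-0.764, 3.047, 0.002]
contact_force: [-0.0, 0.6, 8.8]
finger_gap: 0.0129
grip_force: 59.7
pos [0.464  0.0193 0.0898] yaw 118.17 need [-0.    -0.007 -0.002] spin -0.5014 F [-0.   0.6  8.8] Mz 0.677 gap 0.0129 grip 59.7 t 8.15 q [-0.1   0.28 -0.51  0.77  0.   -0.59]
```

```bash

python3 -m inch '[[[0,0,0,0.06,0],[0,0,0,0.12,0],[0,0,0,0.18,0],[0,0,0,0.24,0],[0,0,0,0.3,0],[0,0,0,0.36,0],[0,0,0,0.42,0],[0,0,0,0.42,0]]]'
python3 d.py .4643 .0187 .09 163.3
python3 -m inch '[[[0,0,0,0.06,0],[0,0,0,0.12,0],[0,0,0,0.18,0],[0,0,0,0.24,0],[0,0,0,0.3,0],[0,0,0,0.36,0],[0,0,0,0.4,0],[0,0,0,0.4,0]]]'
python3 d.py .4643 .0187 .09 163.3
python3 - <<'E'
from h import *
s=snap("scene",'pics/s1.png')
cv2.imwrite('pics/s1c.png',cv2.resize(cv2.imread('pics/s1.png')[190:290,240:360],(720,600),interpolation=cv2.INTER_CUBIC))
E
```

```text
clock: 8.95
ee_pos: [0.4639, 0.0203, 0.0898]
tool_rot: [-0.262, -3.131, -0.006]
contact_force: [0.3, 3.2, 8.8]
finger_gap: 0.0132
grip_force: 59.6
pos [0.4639 0.0203 0.0898] yaw 80.44 need [-0.007 -0.015 -0.002] spin -0.9207 F [0.3 3.2 8.8] Mz -0.279 gap 0.0132 grip 59.6 t 8.95 q [-0.1   0.28 -0.51  0.77  0.    0.07]
clock: 9.75
ee_pos: [0.4643, 0.0211, 0.0898]
tool_rot: [-1.214, -2.896, -0.009]
contact_force: [2.0, 7.3, 7.0]
finger_gap: 0.013
grip_force: 59.4
pos [0.4643 0.0211 0.0898] yaw 44.51 need [-0.017 -0.017 -0.002] spin -1.3198 F [2.  7.3 7. ] Mz -0.216 gap 0.013 grip 59.4 t 9.75 q [-0.09  0.29 -0.51  0.77  0.01  0.7 ]
```

View pics/s1c.png

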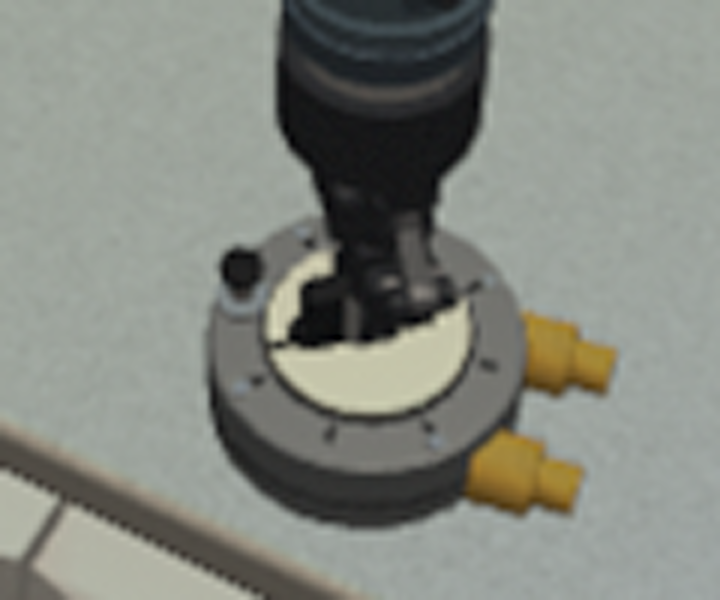

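The dial followed: the pointer now sits at about scene px (286,247), and the plunger head at (280,234.5) is still up and in view. I'll watch its height by range while turning slowly.

```bash
cat > chk.py <<'E'
import sys; from h import *
s=optics.snapshot("scene"); o=observe(); R=cv2.Rodrigues(o["tool_rot"])[0]
pts=[ray(s,u,v) for u in range(276,285) for v in range(229,243)]
h=[p for p in pts if np.hypot(p[0]-.4548,p[1]-.072)<.008 and p[2]>.06]
z=np.median([p[2] for p in h]) if h else 0
g=s["pixels"][226:246,274:287].mean(2); r,c=np.nonzero(g<50)
m=o["moment"][2]
print('z',round(z,4),len(h),'row',round(r.mean()+226,2),len(r),'yaw',round(np.degrees(np.arctan2(R[1,1],R[0,1])),2),'Mz',round(m,3),'F',np.round(o["contact_force"],1),'pos',np.round(o["ee_pos"],4),'t',o["clock"])
if len(sys.argv)>1 and (z<float(sys.argv[1]) or m>float(sys.argv[2])): sys.exit(1)
E
python3 chk.py
python3 -m inch '[[[0.015,0.015,0,0.03,0],[0.015,0.015,0,0.06,0],[0.015,0.015,0,0.09,0],[0.015,0.015,0,0.11,0],[0.015,0.015,0,0.13,0],[0.015,0.015,0,0.14,0],[0.015,0.015,0,0.15,0],[0.015,0.015,0,0.16,0]]]' >/dev/null
python3 chk.py
python3 -m inch '[[[0,0,0,0.002,0],[0,0,0,0.004,0],[0,0,0,0.006,0],[0,0,0,0.008,0],[0,0,0,0.01,0],[0,0,0,0.012,0],[0,0,0,0.014,0],[0,0,0,0.016,0]]]' >/dev/null
python3 chk.py
```

```text
z 0.0766 30 row 234.63 35 yaw 44.55 Mz -0.193 F [0.4 7.3 6.3] pos [0.4643 0.0211 0.0898] t 9.85
z 0.0766 31 row 234.63 35 yaw 30.11 Mz 0.255 F [1.5 1.  6.1] pos [0.4646 0.0214 0.0898] t 10.7
z 0.0771 30 row 234.63 35 yaw 28.73 Mz 0.284 F [2.1 1.6 4.7] pos [0.4646 0.0215 0.0898] t 11.55
```

```bash

python3 -m inch '[[[0,0,0,0.002,0],[0,0,0,0.004,0],[0,0,0,0.006,0],[0,0,0,0.008,0],[0,0,0,0.01,0],[0,0,0,0.012,0],[0,0,0,0.014,0],[0,0,0,0.016,0]]]' >/dev/null && python3 chk.py .0750 0.42 &&
python3 -m inch '[[[0,0,0,0.002,0],[0,0,0,0.004,0],[0,0,0,0.006,0],[0,0,0,0.008,0],[0,0,0,0.01,0],[0,0,0,0.012,0],[0,0,0,0.014,0],[0,0,0,0.016,0]]]' >/dev/null && python3 chk.py .0750 0.42 &&
python3 -m inch '[[[0,0,0,0.002,0],[0,0,0,0.004,0],[0,0,0,0.006,0],[0,0,0,0.008,0],[0,0,0,0.01,0],[0,0,0,0.012,0],[0,0,0,0.014,0],[0,0,0,0.016,0]]]' >/dev/null && python3 chk.py .0750 0.42 &&
python3 -m inch '[[[0,0,0,0.002,0],[0,0,0,0.004,0],[0,0,0,0.006,0],[0,0,0,0.008,0],[0,0,0,0.01,0],[0,0,0,0.012,0],[0,0,0,0.014,0],[0,0,0,0.016,0]]]' >/dev/null && python3 chk.py .0750 0.42 &&
python3 -m inch '[[[0,0,0,0.002,0],[0,0,0,0.004,0],[0,0,0,0.006,0],[0,0,0,0.008,0],[0,0,0,0.01,0],[0,0,0,0.012,0],[0,0,0,0.014,0],[0,0,0,0.016,0]]]' >/dev/null && python3 chk.py .0750 0.42 &&
python3 -m inch '[[[0,0,0,0.002,0],[0,0,0,0.004,0],[0,0,0,0.006,0],[0,0,0,0.008,0],[0,0,0,0.01,0],[0,0,0,0.012,0],[0,0,0,0.014,0],[0,0,0,0.016,0]]]' >/dev/null && python3 chk.py .0750 0.42
```

```text
z 0.0764 32 row 234.86 36 yaw 27.27 Mz 0.294 F [2.4 1.1 6.4] pos [0.4647 0.0215 0.0898] t 12.4
z 0.0759 33 row 234.86 36 yaw 25.83 Mz 0.19 F [2.7 0.9 5.8] pos [0.4647 0.0215 0.0898] t 13.25
z 0.0769 28 row 234.63 35 yaw 24.4 Mz 0.168 F [1.7 1.6 5.5] pos [0.4647 0.0215 0.0898] t 14.1
z 0.0768 32 row 234.63 35 yaw 22.97 Mz 0.311 F [2.3 1.  4.9] pos [0.4647 0.0215 0.0898] t 14.95
z 0.0762 30 row 234.63 35 yaw 21.52 Mz 0.26 F [2.2 0.8 5.7] pos [0.4648 0.0215 0.0898] t 15.8
z 0.0769 29 row 234.63 35 yaw 20.07 Mz 0.162 F [1.7 1.  5. ] pos [0.4648 0.0215 0.0898] t 16.65
```

```bash

python3 -m inch '[[[0,0,0,0.002,0],[0,0,0,0.004,0],[0,0,0,0.006,0],[0,0,0,0.008,0],[0,0,0,0.01,0],[0,0,0,0.012,0],[0,0,0,0.014,0],[0,0,0,0.016,0]]]' >/dev/null && python3 chk.py .0750 0.42 &&
python3 -m inch '[[[0,0,0,0.002,0],[0,0,0,0.004,0],[0,0,0,0.006,0],[0,0,0,0.008,0],[0,0,0,0.01,0],[0,0,0,0.012,0],[0,0,0,0.014,0],[0,0,0,0.016,0]]]' >/dev/null && python3 chk.py .0750 0.42 &&
python3 -m inch '[[[0,0,0,0.002,0],[0,0,0,0.004,0],[0,0,0,0.006,0],[0,0,0,0.008,0],[0,0,0,0.01,0],[0,0,0,0.012,0],[0,0,0,0.014,0],[0,0,0,0.016,0]]]' >/dev/null && python3 chk.py .0750 0.42 &&
python3 -m inch '[[[0,0,0,0.002,0],[0,0,0,0.004,0],[0,0,0,0.006,0],[0,0,0,0.008,0],[0,0,0,0.01,0],[0,0,0,0.012,0],[0,0,0,0.014,0],[0,0,0,0.016,0]]]' >/dev/null && python3 chk.py .0750 0.42 &&
python3 -m inch '[[[0,0,0,0.002,0],[0,0,0,0.004,0],[0,0,0,0.006,0],[0,0,0,0.008,0],[0,0,0,0.01,0],[0,0,0,0.012,0],[0,0,0,0.014,0],[0,0,0,0.016,0]]]' >/dev/null && python3 chk.py .0750 0.42 &&
python3 -m inch '[[[0,0,0,0.002,0],[0,0,0,0.004,0],[0,0,0,0.006,0],[0,0,0,0.008,0],[0,0,0,0.01,0],[0,0,0,0.012,0],[0,0,0,0.014,0],[0,0,0,0.016,0]]]' >/dev/null && python3 chk.py .0750 0.42 &&
python3 -m inch '[[[0,0,0,0.002,0],[0,0,0,0.004,0],[0,0,0,0.006,0],[0,0,0,0.008,0],[0,0,0,0.01,0],[0,0,0,0.012,0],[0,0,0,0.014,0],[0,0,0,0.016,0]]]' >/dev/null && python3 chk.py .0750 0.42 &&
python3 -m inch '[[[0,0,0,0.002,0],[0,0,0,0.004,0],[0,0,0,0.006,0],[0,0,0,0.008,0],[0,0,0,0.01,0],[0,0,0,0.012,0],[0,0,0,0.014,0],[0,0,0,0.016,0]]]' >/dev/null && python3 chk.py .0750 0.42
```

```text
z 0.0758 31 row 234.63 35 yaw 18.62 Mz 0.151 F [1.9 0.7 5.7] pos [0.4649 0.0216 0.0898] t 17.5
z 0.0759 33 row 234.79 33 yaw 17.18 Mz 0.128 F [2.6 1.5 5.7] pos [0.4649 0.0216 0.0898] t 18.35
z 0.0747 33 row 235.08 36 yaw 15.72 Mz 0.062 F [3.8 1.8 4.7] pos [0.465  0.0216 0.0898] t 19.2
```

```bash
python3 chk.py
python3 -m inch '[[[0,0,0,0.001,0],[0,0,0,0.002,0],[0,0,0,0.003,0],[0,0,0,0.004,0],[0,0,0,0.005,0],[0,0,0,0.006,0],[0,0,0,0.007,0],[0,0,0,0.008,0]]]' >/dev/null && python3 chk.py .0737 0.3 &&
python3 -m inch '[[[0,0,0,0.001,0],[0,0,0,0.002,0],[0,0,0,0.003,0],[0,0,0,0.004,0],[0,0,0,0.005,0],[0,0,0,0.006,0],[0,0,0,0.007,0],[0,0,0,0.008,0]]]' >/dev/null && python3 chk.py .0732 0.3
```

```text
z 0.0747 32 row 235.08 36 yaw 15.73 Mz 0.001 F [3.4 1.7 5.5] pos [0.465  0.0216 0.0898] t 19.25
z 0.0745 32 row 235.39 36 yaw 15.02 Mz 0.087 F [2.6 2.  5.2] pos [0.465  0.0216 0.0898] t 20.1
z 0.0734 28 row 235.63 35 yaw 14.3 Mz 0.012 F [2.5 2.3 4.6] pos [0.465  0.0216 0.0898] t 20.95
```

```bash

python3 -m inch '[[[0,0,0,0.001,0],[0,0,0,0.002,0],[0,0,0,0.003,0],[0,0,0,0.004,0],[0,0,0,0.005,0],[0,0,0,0.006,0],[0,0,0,0.007,0],[0,0,0,0.008,0]]]' >/dev/null && python3 chk.py .0720 0.3 &&
python3 -m inch '[[[0,0,0,0.001,0],[0,0,0,0.002,0],[0,0,0,0.003,0],[0,0,0,0.004,0],[0,0,0,0.005,0],[0,0,0,0.006,0],[0,0,0,0.007,0],[0,0,0,0.008,0]]]' >/dev/null && python3 chk.py .0720 0.3 &&
python3 -m inch '[[[0,0,0,0.001,0],[0,0,0,0.002,0],[0,0,0,0.003,0],[0,0,0,0.004,0],[0,0,0,0.005,0],[0,0,0,0.006,0],[0,0,0,0.007,0],[0,0,0,0.008,0]]]' >/dev/null && python3 chk.py .0720 0.3
```

```text
z 0.0713 29 row 235.91 33 yaw 13.58 Mz 0.139 F [2.9 1.6 5. ] pos [0.465  0.0216 0.0898] t 21.8
```

```bash
python3 chk.py; python3 chk.py
python3 -m inch '[[[0,0,0,0.001,0],[0,0,0,0.002,0],[0,0,0,0.003,0],[0,0,0,0.004,0],[0,0,0,0.005,0],[0,0,0,0.005,0],[0,0,0,0.005,0],[0,0,0,0.005,0]]]' >/dev/null && python3 chk.py; python3 chk.py
```

```text
z 0.0713 28 row 235.91 33 yaw 13.59 Mz 0.096 F [3.8 1.9 4.8] pos [0.465  0.0216 0.0898] t 21.85
z 0.0709 32 row 235.91 33 yaw 13.59 Mz 0.094 F [4.  2.  5.2] pos [0.465  0.0216 0.0898] t 21.9
z 0.0709 29 row 235.91 33 yaw 13.14 Mz 0.038 F [2.6 1.5 4.9] pos [0.465  0.0216 0.0898] t 22.75
z 0.0716 31 row 235.91 33 yaw 13.14 Mz 0.09 F [2.9 2.4 5.4] pos [0.465  0.0216 0.0898] t 22.8
```

```bash

python3 -m inch '[[[0,0,0,0,0.2],[0,0,0,0,0.35],[0,0,0,0,0.4],[0,0,-0.1,0,0.4],[0,0,-0.3,0,0.4],[0,0,-0.5,0,0.4],[0,0,-0.6,0,0.4],[0,0,-0.6,0,0]]]' >/dev/null; python3 chk.py
python3 - <<'E'
from h import *
s=snap("wrist",'pics/w1.png')
E
python3 d.py .4548 .072 .11 13
```

```text
z 0.0717 26 row 236.03 34 yaw 13.08 Mz 0.022 F [ 0.7  0.4 -0.5] pos [0.4644 0.0209 0.1498] t 23.65
pos [0.4638 0.0209 0.149 ] yaw 13.09 need [0.518 0.028 0.391] spin 0.001 F [-0.8  0.1  0.2] Mz 0.002 gap 0.0057 grip 0.0 t 23.7 q [-0.09  0.22 -0.42  0.93  0.    1.25]
```

View pics/w1.png

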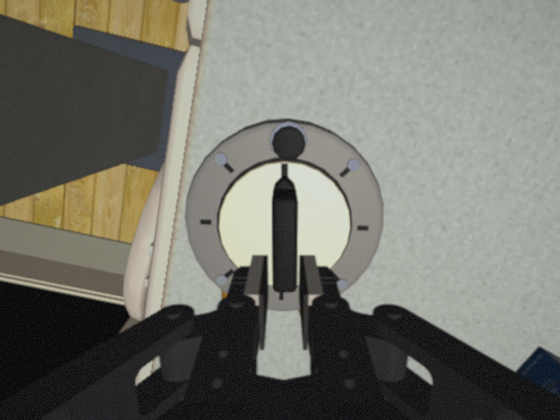

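The wrist view shows the pointer (284,166) facing the plunger head (288,142), and the bar free of the fingers.

```bash
python3 - <<'E'
from h import *
W=dict(np.load('wrist.npz'))
print(ray(W,288.5,142,.073), ray(W,288.5,142))
E
python3 -m inch '[[[0.1,0.01,0,0,0],[0.2,0.02,0,0,0],[0.35,0.03,0,0,0],[0.45,0.03,0,0,0],[0.53,0.03,0,0,0],[0.53,0.03,0.1,0,0],[0.53,0.03,0.2,0,0],[0.53,0.03,0.3,0,0]]]' >/dev/null; python3 d.py .4548 .072 .093 13; python3 -c "
from h import arm;print(arm.nose_length)"
```

```text
[0.45485471 0.07448139 0.073     ] [0.45489069 0.07439882 0.07200714]
pos [0.4546 0.0729 0.1181] yaw 13.06 need [-0.01  -0.     0.251] spin 0.0007 F [-0.1 -0.1 -0.4] Mz -0.048 gap 0.0003 grip 0.0 t 24.5 q [ 0.02  0.25 -0.48  0.84 -0.    1.36]
0.025
```

```bash

python3 -m inch '[[[0,0,0.05,0,0],[0,0,0.09,0,0],[0,0,0.12,0,0],[0,0,0.14,0,0],[0,0,0.16,0,0],[0,0,0.17,0,0],[0,0,0.18,0,0],[0,0,0.18,0,0]]]' >/dev/null; python3 d.py .4548 .073 .093 13
python3 -m inch '[[[0,0,0.005,0,0],[0,0,0.01,0,0],[0,0,0.015,0,0],[0,0,0.02,0,0],[0,0,0.025,0,0],[0,0,0.03,0,0],[0,0,0.035,0,0],[0,0,0.04,0,0]]]' >/dev/null; python3 d.py .4548 .073 .093 13;
```

```text
pos [0.455  0.0732 0.1013] yaw 13.09 need [-0.002 -0.002  0.083] spin 0.001 F [ 0.2  0.6 -0.6] Mz 0.014 gap 0.0001 grip 0.0 t 25.3 q [ 0.02  0.27 -0.51  0.8   0.    1.36]
pos [0.455  0.0732 0.0973] yaw 13.09 need [-0.002 -0.002  0.043] spin 0.001 F [-0.5  0.   0.2] Mz 0.024 gap -0.0001 grip 0.0 t 26.1 q [ 0.02  0.27 -0.51  0.79  0.    1.36]
```

```bash

python3 -m inch '[[[0,0,0.003,0,0],[0,0,0.006,0,0],[0,0,0.009,0,0],[0,0,0.012,0,0],[0,0,0.015,0,0],[0,0,0.018,0,0],[0,0,0.02,0,0],[0,0,0.02,0,0]]]' >/dev/null; python3 d.py .4548 .073 .093 13
python3 -m inch '[[[0,0,0.003,0,0],[0,0,0.006,0,0],[0,0,0.009,0,0],[0,0,0.012,0,0],[0,0,0.015,0,0],[0,0,0.015,0,0],[0,0,0.015,0,0],[0,0,0.015,0,0]]]' >/dev/null; python3 d.py .4548 .073 .093 13;python3 chk.py
```

```text
pos [0.4549 0.0732 0.0953] yaw 13.09 need [-0.002 -0.002  0.023] spin 0.001 F [-1.   0.3 -0.7] Mz 0.009 gap -0.0 grip 0.3 t 26.9 q [ 0.02  0.27 -0.51  0.78  0.    1.36]
pos [0.4549 0.0732 0.0938] yaw 13.09 need [-0.002 -0.002  0.008] spin 0.001 F [ 0.1 -0.5  2.2] Mz 0.021 gap 0.0002 grip 0.5 t 27.7 q [ 0.02  0.27 -0.52  0.78  0.    1.36]
z 0.0641 3 row 232.18 90 yaw 13.09 Mz -0.006 F [ 0.3 -0.6  0.7] pos [0.455  0.0732 0.0938] t 27.75
```

```bash
for i in 1; do
python3 -m inch '[[[0,0,0.001,0,0],[0,0,0.003,0,0],[0,0,0.004,0,0],[0,0,0.006,0,0],[0,0,0.008,0,0],[0,0,0.01,0,0],[0,0,0.01,0,0],[0,0,0.01,0,0]]]' >/dev/null; python3 d.py .4548 .073 .093 13
python3 -m inch '[[[0,0,0.001,0,0],[0,0,0.003,0,0],[0,0,0.004,0,0],[0,0,0.006,0,0],[0,0,0.008,0,0],[0,0,0.01,0,0],[0,0,0.01,0,0],[0,0,0.01,0,0]]]' >/dev/null; python3 d.py .4548 .073 .093 13
done
```

```text
pos [0.455  0.0732 0.093 ] yaw 13.09 need [-0.002 -0.002  0.   ] spin 0.001 F [-1.3  0.2  5.3] Mz -0.007 gap 0.0005 grip 2.7 t 28.55 q [ 0.02  0.27 -0.52  0.78  0.    1.36]
pos [0.4551 0.0732 0.0929] yaw 13.09 need [-0.001 -0.004 -0.001] spin 0.001 F [-5.5  1.2 13.8] Mz 0.005 gap -0.0001 grip 6.8 t 29.35 q [ 0.02  0.27 -0.52  0.78  0.    1.36]
```

```bash

python3 -m inch '[[[0,0,-0.01,0,0],[0,0,-0.03,0,0],[0,0,-0.1,0,0],[0,0,-0.3,0,0],[0,0,-0.5,0,0],[0,0,-0.7,0,0],[0,0,-0.9,0,0],[0,0,-1,0,0]]]' >/dev/null; python3 d.py .4548 .073 .093 13; python3 chk.py
python3 -m inch '[[[0,0,0,0,0],[0,0,0,0,0],[0,0,0,0,0],[0,0,0,0,0],[0,0,0,0,0],[0,0,0,0,0],[0,0,0,0,0],[0,0,0,0,0]]]' >/dev/null; python3 chk.py
python3 - <<'E'
from h import *
s=snap("scene",'pics/s2.png')
w=snap("wrist",'pics/w2.png')
cv2.imwrite('pics/fin.png',np.hstack([cv2.resize(cv2.imread('pics/s2.png')[215:285,260:330],(400,400),interpolation=cv2.INTER_CUBIC),cv2.resize(cv2.imread('pics/w2.png'),(400,300))[0:300].repeat(1,0) if 0 else cv2.copyMakeBorder(cv2.resize(cv2.imread('pics/w2.png'),(400,300)),0,100,0,0,cv2.BORDER_CONSTANT)]))
E
```

```text
pos [0.4559 0.0732 0.1937] yaw 13.09 need [ 1.000e-03 -1.400e-02  1.007e+00] spin 0.001 F [ 0.5 -0.2  0.2] Mz 0.019 gap 0.0002 grip 0.0 t 30.15 q [ 0.02  0.18 -0.35  1.04  0.    1.36]
z 0.0676 29 row 236.79 33 yaw 13.09 Mz -0.027 F [ 0.3 -0.2  0.4] pos [0.4565 0.0732 0.1945] t 30.2
z 0.068 27 row 236.79 33 yaw 13.09 Mz -0.023 F [-0.7  0.7  0.3] pos [0.4549 0.0732 0.1918] t 31.05
```

View pics/fin.png

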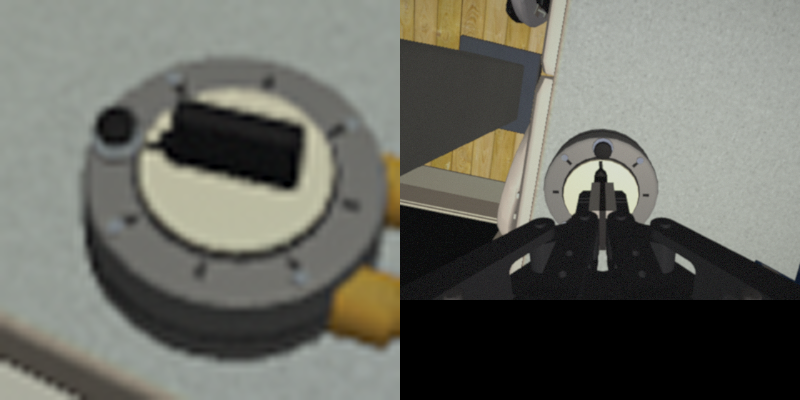

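The pointer faces the plunger and the head sits lower. I'll check how far it went with the wrist camera's range, using the dial (58 mm) and the housing (52 mm) as references.

```bash
python3 - <<'E'
from h import *
def hts(s,lab):
    pts=np.array([ray(s,u,v) for u in range(150,420) for v in range(60,330)])
    if lab=='scene': pts=np.array([ray(s,u,v) for u in range(268,330) for v in range(222,280)])
    if lab=='top': pts=np.array([ray(s,u,v) for u in range(270,320) for v in range(194,250)])
    d=lambda x,y:np.hypot(pts[:,0]-x,pts[:,1]-y)
    h=pts[(d(.4548,.0735)<.013)&(pts[:,2]>.0635)]
    c=h.mean(0) if len(h) else 0
    dial=pts[(d(.4645,.0195)<.036)&(abs(pts[:,2]-.058)<.006)]
    print(lab,'head',np.round(c,4),round(np.median(h[:,2]),4) if len(h) else 0,len(h),'dial',round(np.median(dial[:,2]),4),len(dial))
hts(dict(np.load('wrist.npz')),'wrist'); 
hts(dict(np.load('scene.npz')),'scene'); hts(optics.snapshot('top'),'top')
s=dict(np.load('scene.npz'));f=210/np.tan(np.radians(float(s["fovy"]))/2)
for z in(.078,.073,.068): print(z,cv2.projectPoints(np.array([[.4548,.0735,z]]),s["rvec"].astype(float),s["tvec"].astype(float),np.array([[f,0,float(s["cx"])],[0,f,float(s["cy"])],[0,0,1.]]),None)[0].ravel())
E
```

```text
wrist head [0.453  0.0817 0.1761] 0.1923 3310 dial 0.0576 2159
scene head [0.454  0.0705 0.0673] 0.0674 40 dial 0.0577 308
top head 0 0 0 dial nan 0
0.078 [279.06665592 233.4032951 ]
0.073 [279.07760406 234.61272531]
0.068 [279.0884671  235.81275514]
  return _methods._mean(a, axis=axis, dtype=dtype,
  ret = ret.dtype.type(ret / rcount)
```

```bash
python3 - <<'E'
from h import *
s=dict(np.load('wrist.npz'))
P=np.array([ray(s,u,v) for u in range(150,420) for v in range(60,330)])
k=(np.hypot(P[:,0]-.4548,P[:,1]-.0735)<.016)&(P[:,2]>.0635)&(P[:,2]<.08)
print(P[k].mean(0),np.percentile(P[k][:,2],[5,50,95]),k.sum())
E
```

```text
[0.45493402 0.07476389 0.0673538 ] [0.06574116 0.06748439 0.06857213] 506
```

```bash
python3 -c "
from h import order;print(order.sign_off())"
```

```text
the job is handed in; nothing more can be done
None
```

The dial was turned clockwise, the shorter way, until the plunger dropped into its notch. The plunger was then pushed home with a last reading of about 14 N: its head now measures 68 mm above the worktop, and the job was handed in about 31 s in, with the arm clear.

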